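# Fetch the pin gauge from its slide-lid case

## Task

Open the blue gauge case: lift its grey sliding lid up over the lip at the open end, slide it all the way out of its guides without forcing it, and lay it flat on the worktop, pull bar up. Then take the pin gauge out of the case and lay it, without dropping it, on the middle of the lot card, lengthwise along the card and clear of the clip. Leave the small red-capped bottle, the black ground-point box and the red parts tray where they are.

Things in the scene. Friction and masses are not known exactly. Their poses are not given: they have to be found in the camera images.
- case: Blue gauge case fixed to the worktop, 169 mm long (x) by 122 mm wide (y) over its aluminium guide frame. Origin: centre of its underside; z up. The lid slides out towards -x. Floor 16 mm up, cavity 142 x 96 mm, wall tops on which the lid lies 34 mm up. The guide frame is one piece (guides, lip, back stop), clamped on higher by u = 0 to 10 mm: u differs from case to case and is not given.
- case_lip (a point): Fixed point on the case at the open end (x = -82, y = 0, 38 mm up). The frame's end lip crosses here, from x = -84.5 to -79.5 mm, its top u above this point. The closed lid must rise more than 4 mm + u to pass over the lip; after 7 mm + u it touches the guide roofs. The 3 mm between must be found by feel. Pushing the lid hard on lip or roofs counts as forcing (40 N).
- case_guide (a point): Fixed point in the middle of the case, 46 mm up. The two side guides run along x from -84.5 to +84.5 mm: side plates with inner faces at y = +-56.5 mm, and over the lid's edges 4 mm thick roofs that reach in to y = +-47 mm, their underside u above this point. Lid off, the opening between the roofs is 94 mm wide. The back stop is at x = +79.5 mm.
- lid_grip (a point): Centre of the black pull bar on the lid, half-way up the bar. The bar is 12 mm thick (along the lid's x), 50 mm long (y) and stands 28 mm above the lid's top face. This point is 8 mm towards -x from the lid's middle and 19 mm above its underside. Axes as the lid's: -x is the way out, z up.
- lid_plate (a point): Centre of the lid's plate, half-way through it. Loose grey lid, 146 (x) x 108 (y) x 5 mm, 0.1 to 0.2 kg with its bar. Closed, it lies on the wall tops within 5 mm of the case's middle, 6.5 mm of play along x, edges under the roofs, front edge behind the lip, about 2.5 mm of play each side in the guides. z is the normal on the bar's side. It is out of the guides after about 160 mm towards the case's -x.
- lid: The same loose lid as a whole; origin at the centre of its underside, axes as at point lid_plate.
- gauge_mid (a point): Middle of the steel go / no-go pin gauge, half-way up: 106 mm long (its y), 0.11 kg, with a 10 mm square knurled grip from y = -24 to +32 mm and thinner pins at both ends, 11 mm wide and high. It lies loose on the case's floor under the lid, along the case's length within 10 degrees, some 25 mm or more from the side walls.
- gauge: The same pin gauge as a whole; origin at the middle of its underside, axes as at point gauge_mid.
- card: Lot card in a clip frame, fixed to the worktop: a flat plate 74 mm (x, -38 to +36 mm) by 104 mm (y), 3 mm thick, with a clip 13 mm high on its +x edge (x = 27 to 38 mm, y within 17 mm). Origin: centre of its underside, z up. The gauge belongs lengthwise along the card's y, over the origin or slightly to its -x side.
- free_patch (a point): Point on the clear stretch of worktop between the case and the robot, with room for the lid. About 0.09 m to its left (+y) stands a fixed clamp jig with a tall red handle, about 0.11 m to its right lies a low bundle of cut sticks; the lid must not come down on either.
- lamp_path (a point): Point on the worktop under the sloping arm of the fixed bench lamp. Its post rises 0.15 m nearer the robot and 0.06 m to the right of this point; from the post's top the arm runs ahead and to the left, 0.3 to 0.45 m above the worktop. Crossing from the left side to the case, keep the gripper above 0.48 m, or go round the robot's side of the post.
- flux: Bystander: white bottle with red cap and thin spout, 33 mm across, 93 mm high. Origin at the centre of its foot.
- ground_box: Bystander: black ground-point box with two brass studs, 39 x 55 x 24 mm. Origin at the centre of its underside.
- tray: Bystander: red open parts tray, 66 x 86 x 21 mm. Origin at the centre of its underside.

How it is judged:
By the outcome, as a careful person would: the job done as asked, in the order asked, and still so for the second after the job is handed in, with the robot touching nothing.
It also fails if it takes over 61 s, if anything falls off the work surface, if the arm or the gripper's body presses on something with over 40 N, if the wrist force passes 120 N, or if a joint passes its speed limit or range.

## Robot

A 6-joint arm with a two-finger parallel gripper is mounted at the origin on a cart in front of the work surface, level with it; the furniture and walls round the work are solid. World frame = base frame: x ahead of the robot, y to its left, z up, the work surface at z = 0. Lengths are in mm, angles in rad, forces in N, time in s.
With the tool pointing down it reaches from about 350 to 775 mm from the base axis. Payload 7.3 kg.
Tool frame: the origin (TCP) lies midway between the tips of the shut fingers; the grasp point (between the pads) lies 19 mm behind it; z points along the fingers, y is the line along which they close (so a half turn about z gives the same grasp; the last joint's range is limited). The gripper opens to 92 mm and grips with 3 to 60 N. Pads are 19 mm wide; open, the fingers measure 130 mm over their backs; the gripper's body (75 mm by 190 mm) begins 47 mm behind the grasp point.
Start: joints at [-0.146, 0.342, 1.524, -0, 1.275, -0.146], TCP at [525.019, 0.019, 226.741] pointing down, gripper open.
Joint ranges: [-2.53, 2.53], [-0.77, 2.02], [0.04, 2.7], [-1, 4.14], [0.28, 2.66], [-3.11, 3.11]. Speed limits (rad/s): [2.57, 2.57, 3.14, 3.14, 3.14, 3.14].

## Interface

Orientations are given as [roll, pitch, yaw] about the fixed x, y, z axes, in that order (R = Rz(yaw) Ry(pitch) Rx(roll)).
In Python, from plant import bot gives the robot as it stands.
- The arm moves only by the tool jog_arm, never from a script. Its arguments are lists of equal length, an entry for each row: "dp": the shift along the tool's x, y, z in m, a list of three; "twist": the turn about the tool's z in degrees. A call has 1 to 10 rows; each row shifts and turns the commanded pose from where the row before left it, along the tool's axes as they then stand; what a row does not reach is not made up. A row lasts 1/8 s, in which the tool goes at most 62.5 mm and 10.7 degrees, less where a joint would pass 70% of its speed; a pose out of reach is approached as far as the arm can. A call is refused whole if a number of a shift passes 0.0625 or a number of a turn 10.7, either way. A call with a gripper value outside its range is refused whole. "jaw" is the finger opening in m, from 0 to 0.0918, set as the call begins (left out, the last holds). The fingers move at their own pace and stop on an object; the grip force is fixed at half the most. Time passes only in rows, so rows that do not move let the fingers close. It gives the time, the measured TCP pose, the force, the opening and the grip force at its end, in the units of the state.
- bot.get_obs(): the state, without advancing time (a new reading comes with each control period).
- bot.capture(name): name is "scene" or "side" or "wrist"; returns the picture (384x512x3 uint8, blue, green, red); there is no depth.
- bot.camera_params(name): a dict with "fx", "fy", "cx", "cy" (pixels), "R" (3x3) and "t" (3): a world point X has camera coordinates R X + t. Camera axes: x right, y down, z forward; pixel columns grow to the right and rows downward; lengths in mm; the calibration is good to about 2 mm. The wrist camera is an equidistant fisheye: a pixel r from the principal point sees the ray r / f radians off the axis. A picture is of the moment at which its call begins: read the wrist's pose just before it. camera_params takes no time and is no camera call; for the wrist camera it gives the pose at the moment of the call.
- bot.close_job(): hands the job in; it is judged then, once.
Trained networks look in the newest picture that a camera, given by its name, has taken for a name from the list of things; names that differ only in an ending like _2 or _b are one class to them, and where a whole thing is asked for, a point or a joint stands for the part that bears it (a point fixed in the world has none). Each returns a list of dicts, best first, with "confidence" (0 to 1); they miss things now and then, are a little off and sometimes report something else, mostly with a low value. They report only what shows in the picture. A call takes as long as a camera call.
- bot.find_in(camera, label): "bbox" ([centre column, centre row, width, height] in pixels, round what is visible of it).
- bot.masks_of(camera, label): "pixels" (384x512 bool, what is visible of it) and "bbox" ([centre column, centre row, width, height] in pixels, round what is visible of it).
The state is a dict: "time": time; "joint_positions": joint angles; "dq": joint speeds; "tau": joint torques, N m; "tool_pos": TCP position; "tcp_rot": TCP orientation; "contact_force": force on the tool from outside, world axes, zero at the start; "moment": the same for the moment, N m; "grip_width": finger opening in mm; "finger_force": force on a finger pad.
Only numpy, scipy, OpenCV 4.12 (cv2) and the standard library are available. Lean on these libraries where they do the work, as an engineer would, in place of code of your own. Each camera call takes 0.05 s, during which the arm holds its last target. There are 200 camera calls.

## Working session

There is one attempt and no reset: what is moved stays moved. The work goes in short steps, Python scripts to look and compute and a tool call to move; the robot and the scene stay as the last step left them, time stands still between calls to the robot, and variables do not carry over. Pictures are saved under pics/ and viewed, at most 10 in all, crops included, and the job is handed in when it is done.

Besides the shell and the picture viewer there is one more tool, called after "Request:" in YAML: its name, and indented under it one key for each argument. jog_arm: Moves the arm, as the interface text tells. Its arguments: {"type":"object","properties":{"dp":{"type":"array"},"twist":{"type":"array"},"jaw":{"type":"number"}},"required":["dp","twist"]}

```bash
ls; mkdir -p pics
cat > h.py <<'E'
import numpy as np, cv2
from plant import bot
from scipy.spatial.transform import Rotation as Ro
def ray(cam,uv,P=None):
    P=P or bot.camera_params(cam); R=np.array(P["R"]);t=np.array(P["t"]).ravel()
    x=(uv[0]-P["cx"])/P["fx"]; y=(uv[1]-P["cy"])/P["fy"]
    if cam=="wrist":
        r=np.hypot(x,y); d=np.array([x/r*np.sin(r),y/r*np.sin(r),np.cos(r)]) if r>1e-9 else np.array([0,0,1.])
    else: d=np.array([x,y,1.]); d/=np.linalg.norm(d)
    return -R.T@t, R.T@d
def onz(cam,uv,z,P=None):
    c,d=ray(cam,uv,P); return c+d*(z-c[2])/d[2]
def tri(rays):
    A=sum(np.eye(3)-np.outer(d,d) for c,d in rays); b=sum((np.eye(3)-np.outer(d,d))@c for c,d in rays)
    return np.linalg.solve(A,b)
def proj(cam,X,P=None):
    P=P or bot.camera_params(cam); v=np.array(P["R"])@X+np.array(P["t"]).ravel()
    if cam=="wrist":
        th=np.arctan2(np.hypot(v[0],v[1]),v[2]); n=np.hypot(v[0],v[1]); q=v[:2]/n*th
    else: q=v[:2]/v[2]
    return np.array([q[0]*P["fx"]+P["cx"],q[1]*P["fy"]+P["cy"]])
def snap(cam,name=None):
    P=bot.camera_params(cam); im=bot.capture(cam)
    if name: cv2.imwrite("pics/"+name,im)
    return P,im
E
python3 - <<'E'
from h import *
ims=[]
o=bot.get_obs(); print({k:np.round(v,3) for k,v in o.items()})
r={}
for cam in ["scene","side","wrist"]:
    P,im=snap(cam); ims.append(im)
    c,_=ray(cam,(P["cx"],P["cy"]),P); print(cam,np.round(c),P["fx"],P["cx"],P["cy"])
    for l in ["case","case_lip","case_guide","lid_grip","lid_plate","lid","card","free_patch","lamp_path","flux","ground_box","tray"]:
        f=bot.find_in(cam,l)[:1]
        if f:
            b=f[0]["bbox"]; print(cam,l,np.round(b,1),round(f[0]["confidence"],2)); r.setdefault(l,[]).append(ray(cam,b[:2],P))
for l,v in r.items():
    if len(v)>1:
        p=tri(v); print(l,np.round(p,1),[round(np.linalg.norm(np.cross(p-c,d)),1) for c,d in v])
big=np.zeros((768,1024,3),np.uint8)
big[:384,:512]=ims[0];big[:384,512:]=ims[1];big[384:,:512]=ims[2]
cv2.imwrite("pics/a.png",cv2.resize(big,(800,600),interpolation=cv2.INTER_AREA))
E
```

```text
pics
{'time': np.float64(0.0), 'joint_positions': array([-0.146,  0.343,  1.525, -0.   ,  1.275, -0.146]), 'dq': array([-0.003, -0.   , -0.002, -0.002,  0.   , -0.001]), 'tau': array([ 1.0000e-03, -4.3125e+01, -2.4422e+01,  7.2000e-02,  5.6000e-02,
       -0.0000e+00]), 'tool_pos': array([5.24599e+02, 7.90000e-02, 2.26033e+02]), 'tcp_rot': array([-3.14 , -0.   ,  1.571]), 'contact_force': array([-0.08 ,  0.281, -0.31 ]), 'moment': array([-0.01 , -0.007, -0.002]), 'finger_force': np.float64(0.0), 'grip_width': np.float64(91.956)}
scene [  81. -572.  458.] 380.1992331982781 259.22506487926347 193.86776960281128
scene case [312.7 221.1  84.4  54.9] 0.65
scene case_lip [313.8 220.5  87.8  52.6] 0.91
scene case_guide [314.9 223.   87.   48.4] 0.57
scene lid_grip [308.6 217.1  67.6  33.9] 0.94
scene lid_plate [307.9 215.9  64.9  35.1] 0.81
scene lid [308.4 216.7  61.2  34.5] 0.76
scene card [226.8 186.7  16.7  15.3] 0.56Traceback (most recent call last):
  File "<stdin>", line 9, in <module>
ValueError: it knows: card, case, case_guide, case_lip, flux, gauge, gauge_mid, ground_box, lid, lid_grip, lid_plate, tray
```

Run:
```python
from h import *
ims=[]
r={}
for cam in ["scene","side","wrist"]:
    P,im=snap(cam); ims.append(im)
    c,_=ray(cam,(P["cx"],P["cy"]),P); print(cam,np.round(c),P["fx"],P["cx"],P["cy"],np.round(P["R"],2).tolist())
    for l in ["case","lid","card","flux","ground_box","tray"]:
        f=bot.masks_of(cam,l)[:1]
        if f and f[0]["confidence"]>.3:
            b=f[0]["bbox"]; print(cam,l,np.round(b,1),round(f[0]["confidence"],2)); r.setdefault(l,[]).append(ray(cam,b[:2],P)); np.save(f"pics/{cam}_{l}.npy",f[0]["pixels"])
for l,v in r.items():
    if len(v)>1:
        p=tri(v); print(l,np.round(p,1),[round(np.linalg.norm(np.cross(p-c,d)),1) for c,d in v])
print(bot.get_obs()["time"])
big=np.zeros((768,1024,3),np.uint8)
big[:384,:512]=ims[0];big[:384,512:]=ims[1];big[384:,:512]=ims[2]
big[384:,512:]=cv2.resize(ims[0][140:300,180:393],(512,384))
cv2.imwrite("pics/a.png",cv2.resize(big,(800,600),interpolation=cv2.INTER_AREA))
```

```text
scene [  81. -572.  458.] 380.1992331982781 259.22506487926347 193.86776960281128 [[0.81, -0.58, 0.01], [-0.23, -0.34, -0.91], [0.54, 0.73, -0.42]]
scene case [315.2 219.4  80.9  54.9] 0.66
scene lid [306.9 218.4  63.   35.6] 0.94
scene card [308.6 216.7  61.9  36.7] 0.5
scene ground_box [227.8 187.8  12.7  13.3] 0.63
scene tray [195.1 183.6  31.8  20.4] 0.76
side [1386.  318.  668.] 372.70360908570916 259.3329182403063 192.00597822738604 [[-0.25, 0.97, 0.02], [0.58, 0.16, -0.8], [-0.78, -0.19, -0.6]]
side case [205.9 207.3  53.5  54.8] 0.77
side lid [205.5 203.1  43.8  32.6] 0.64
side card [164.8 183.9  42.5  14.8] 0.84
side flux [145.  206.1  12.8  27.2] 0.66
side tray [207.7 206.4  54.6  51.9] 0.51
wrist [525.  83. 386.] 297.3186396354542 258.3265311190893 189.64215469949792 [[1.0, 0.0, 0.0], [0.0, -0.95, 0.3], [0.0, -0.3, -0.95]]
wrist case [355.8 174.3 140.2 120.5] 0.66
wrist lid [356.3 179.2 110.4  92.6] 0.58
wrist card [276.2 279.1  55.9  60.5] 0.89
case [656.5  -9.2  24.3] [np.float64(4.6), np.float64(4.1), np.float64(4.7)]
lid [646.2  -9.1  32.7] [np.float64(12.0), np.float64(7.0), np.float64(7.0)]
card [ 573.4 -122.5   73.6] [np.float64(47.3), np.float64(58.5), np.float64(28.0)]
tray [518.4  56.7  56.6] [np.float64(143.3), np.float64(143.3)]
1.45
```

View pics/a.png

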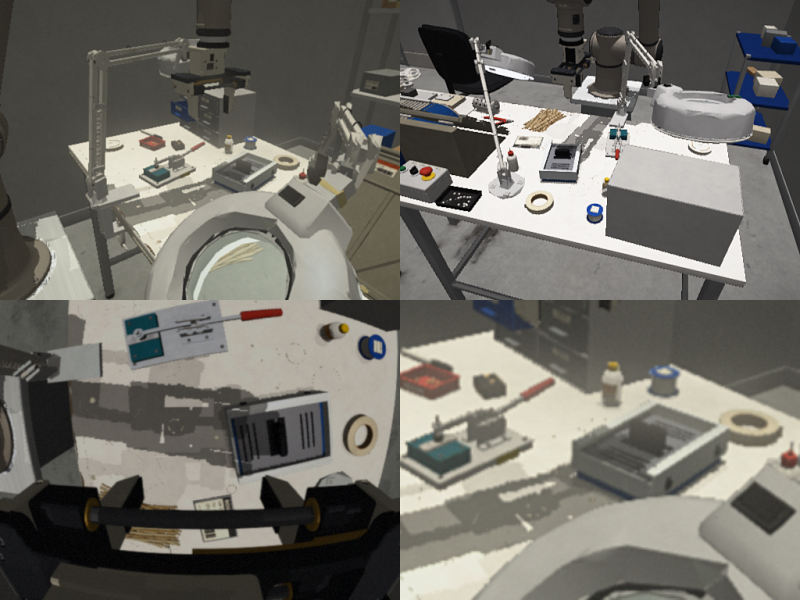

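Run:
```python
from h import *
P=bot.camera_params("scene")
for n,uv in dict(post=(128,256),armend=(237,57),jig=(195,212),jigb=(215,222),tray=(195,184),gb=(228,188)).items(): print(n,np.round(onz("scene",uv,0,P)),np.round(onz("scene",uv,400,P)))
print("side lampbase",np.round(onz("side",(128,237),0)),np.round(onz("side",(165,184),3)),"flux",np.round(onz("side",(145,219),0)))
for n,uv in dict(jig=(225,30),sticks=(175,270),bottle=(425,40)).items(): print(n,np.round(onz("wrist",uv,0)))
for l,z in (("card",3),("case",46),("lid",39)):
    m=np.load(f"pics/wrist_{l}.npy"); v,u=np.nonzero(m)
    p=np.array([onz("wrist",q,z)[:2] for q in zip(u[::5],v[::5])],np.float32)
    print(l,cv2.minAreaRect(p))
```

```text
post [256. 135.   0.] [ 103. -483.  400.]
armend [2996. 3975.    0.] [449.   1. 400.]
jig [465. 237.   0.] [ 130. -470.  400.]
jigb [481. 161.   0.] [ 132. -480.  400.]
tray [550. 404.   0.] [ 140. -449.  400.]
gb [617. 322.   0.] [ 149. -460.  400.]
side lampbase [ 800. -167.    0.] [ 568. -177.    3.] flux [ 726. -159.    0.]
jig [482. 174.   0.]
sticks [ 394. -173.    0.]
bottle [761. 182.   0.]
card ((553.168701171875, -187.9240264892578), (71.15121459960938, 105.53669738769531), 11.498106002807617)
case ((655.8466186523438, -5.572090148925781), (175.0803985595703, 130.24501037597656), 11.703362464904785)
lid ((653.9698486328125, -11.234569549560547), (146.85293579101562, 96.7273941040039), 12.172045707702637)
```

Request:
jog_arm:
  dp:
    - [-0.03,0.045,0]
    - [-0.03,0.045,0]
    - [-0.03,0.04,0]
    - [0,0,0]
  twist: [0,0,0,0]

```text
time: 1.95
tool_pos: [656.4, -92.3, 224.6]
tcp_rot: [-3.14, 0.0, 1.568]
contact_force: [-0.6, 0.3, -1.1]
grip_width: 92.1
finger_force: 0.0
```

```bash
cat >> h.py <<'E'
def ortho(P,im,z,x0,x1,y0,y1,s=3):
    # top-down view: col = x, row = -y, s px/mm
    W=int((x1-x0)*s);H=int((y1-y0)*s)
    X=np.linspace(x0,x1,W);Y=np.linspace(y1,y0,H)
    g=np.stack(np.meshgrid(X,Y)+[np.full((H,W),float(z))],-1)
    v=g@np.array(P["R"]).T+np.array(P["t"]).ravel()
    n=np.hypot(v[...,0],v[...,1]); th=np.arctan2(n,v[...,2])/np.maximum(n,1e-9)
    return cv2.remap(im,(v[...,0]*th*P["fx"]+P["cx"]).astype(np.float32),(v[...,1]*th*P["fy"]+P["cy"]).astype(np.float32),cv2.INTER_LINEAR)
E
python3 - <<'E'
from h import *
P,im=snap("wrist","w1.png"); np.save("pics/w1.npy",P,allow_pickle=True)
for l,z in (("card",3),("case",46),("lid",39),("flux",0)):
    f=bot.masks_of("wrist",l)[:1]
    if not f: continue
    m=f[0]["pixels"]; v,u=np.nonzero(m)
    p=np.array([onz("wrist",q,z)[:2] for q in zip(u[::3],v[::3])],np.float32)
    print(l,f[0]["confidence"],f[0]["bbox"],cv2.minAreaRect(p))
a=ortho(P,im,44,540,760,-100,80,2.7)
b=ortho(P,im,0,330,790,-290,150,1.36)
cv2.imwrite("pics/b.png",a); cv2.imwrite("pics/c.png",b); print(a.shape,b.shape)
E
```

```text
card 0.78 [188.3, 224.4, 69.7, 70.9] ((552.1047973632812, -187.067138671875), (75.19676208496094, 105.8470458984375), 12.206530570983887)
case 0.8 [257.3, 97.2, 169.6, 138.2] ((652.974853515625, -3.8833465576171875), (173.36973571777344, 125.52816009521484), 12.169767379760742)Traceback (most recent call last):
  File "<stdin>", line 7, in <module>
  File "h.py", line 12, in onz
    c,d=ray(cam,uv,P); return c+d*(z-c[2])/d[2]
        ~~~^^^^^^^^^^
  File "h.py", line 5, in ray
    P=P or bot.camera_params(cam); R=np.array(P["R"]);t=np.array(P["t"]).ravel()
           ~~~~~~~~~~~~~~~~~^^^^^
ValueError: time passes only in moves, steps and waits
```

Run:
```python
from h import *
im=cv2.imread("pics/w1.png"); P=np.load("pics/w1.npy",allow_pickle=True).item()
f=bot.masks_of("wrist","lid")[:1]
if f:
    m=f[0]["pixels"]; v,u=np.nonzero(m)
    p=np.array([onz("wrist",q,39,P)[:2] for q in zip(u[::3],v[::3])],np.float32)
    print(f[0]["confidence"],cv2.minAreaRect(p))
a=ortho(P,im,44,540,760,-100,80,2.7)
b=ortho(P,im,0,330,790,-290,150,1.36)
cv2.imwrite("pics/b.png",a); cv2.imwrite("pics/c.png",b); print(a.shape,b.shape)
```

```text
0.85 ((653.0851440429688, -7.058620452880859), (146.77076721191406, 98.57608032226562), 12.21342658996582)Traceback (most recent call last):
  File "<stdin>", line 8, in <module>
  File "h.py", line 30, in ortho
    g=np.stack(np.meshgrid(X,Y)+[np.full((H,W),float(z))],-1)
               ~~~~~~~~~~~~~~~~^~~~~~~~~~~~~~~~~~~~~~~~~~
TypeError: can only concatenate tuple (not "list") to tuple
```

```bash
sed -i 's/np.stack(np.meshgrid(X,Y)+\[/np.stack([*np.meshgrid(X,Y)]+[/' h.py
python3 - <<'E'
from h import *
im=cv2.imread("pics/w1.png"); P=np.load("pics/w1.npy",allow_pickle=True).item()
a=ortho(P,im,44,540,760,-100,80,2.7)
b=ortho(P,im,0,330,790,-290,150,1.36)
cv2.imwrite("pics/b.png",a); cv2.imwrite("pics/c.png",b); print(a.shape,b.shape)
E
```

```text
(486, 594, 3) (598, 625, 3)
```

View pics/b.png

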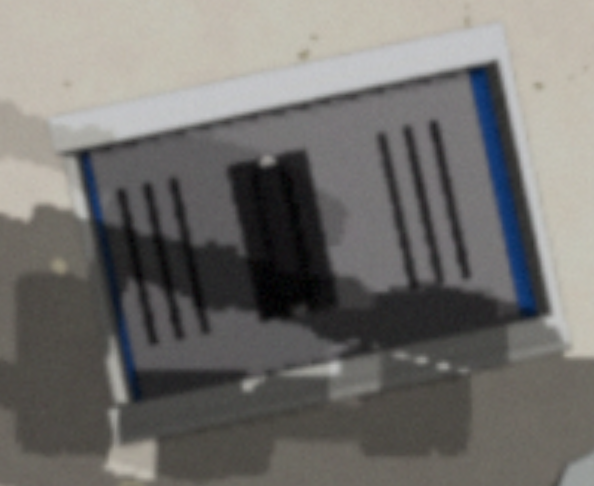

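View pics/c.png

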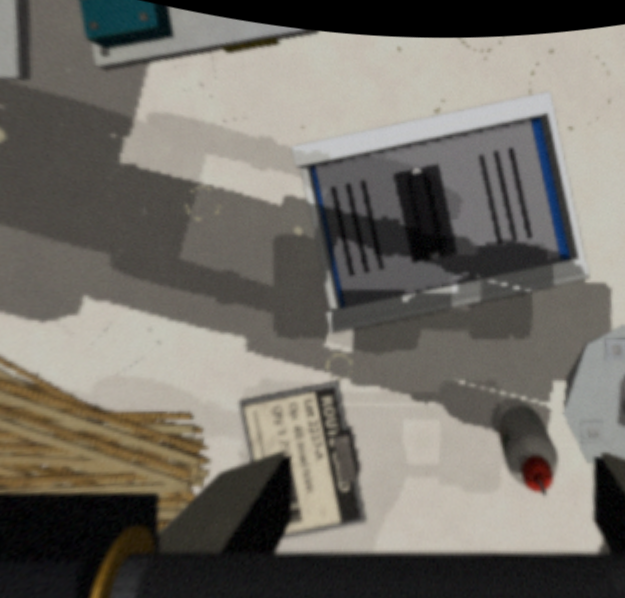

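Request:
jog_arm:
  dp:
    - [0.042,-0.006,0.037]
    - [0.042,-0.006,0.037]
    - [0,0,0]
    - [0,0,0]
    - [0,0,0]
  twist: [0,0,-6,-5.8,0]

```text
time: 2.82
tool_pos: [642.7, -5.2, 153.6]
tcp_rot: [3.141, 0.0, 1.777]
contact_force: [-0.2, 0.0, -0.3]
grip_width: 91.9
finger_force: 0.0
```

Run:
```python
from h import *
P,im=snap("wrist","w2.png"); np.save("pics/w2.npy",P,allow_pickle=True)
o=bot.get_obs(); print(np.round(o["tool_pos"],1),np.round(o["tcp_rot"],4),o["time"])
f=bot.masks_of("wrist","lid_grip")[:1]
if f: print(f[0]["bbox"],f[0]["confidence"])
im1=cv2.imread("pics/w1.png"); P1=np.load("pics/w1.npy",allow_pickle=True).item()
th=np.radians(11.9); c,s=np.cos(th),np.sin(th)
def rot(P,im,z,cx=653,cy=-6):
    q=dict(P); R=np.array(P["R"]);t=np.array(P["t"]).ravel()
    A=np.array([[c,-s,0],[s,c,0],[0,0,1]]); q["R"]=R@A; q["t"]=t+R@np.array([cx,cy,0])
    return ortho(q,im,z,-95,95,-70,70,2)
a=np.vstack([np.hstack([rot(P1,im1,50),rot(P,im,50)]),np.hstack([rot(P1,im1,67),rot(P,im,67)])])
for i in range(0,a.shape[1],20): a[::280,i:i+1]=(0,255,0)
cv2.imwrite("pics/d.png",a); print(a.shape)
```

```text
[642.8  -5.4 153.6] [3.1406e+00 3.0000e-04 1.7754e+00] 2.875
[269.1, 191.0, 156.6, 95.4] 0.77
(560, 760, 3)
```

View pics/d.png

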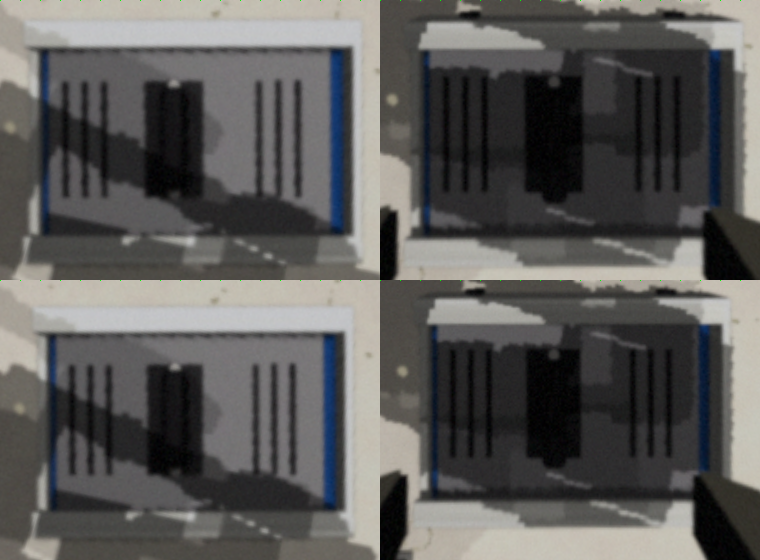

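Request:
jog_arm:
  dp:
    - [-0.003,0.002,0.04]
    - [0,0,0.04]
    - [0,0,0.02]
    - [0,0,0.009]
    - [0,0,0]
  twist: [0,0,0,0,0]
  jaw: 0.06

```text
time: 3.55
tool_pos: [645.6, -8.5, 43.9]
tcp_rot: [3.142, -0.0, 1.776]
contact_force: [0.5, -0.2, -0.0]
grip_width: 60.3
finger_force: 0.0
```

Request:
jog_arm:
  dp:
    - [0,0,0]
    - [0,0,0]
    - [0,0,0]
    - [0,0,0]
  twist: [0,0,0,0]
  jaw: 0.0

```text
time: 4.05
tool_pos: [645.7, -8.5, 44.0]
tcp_rot: [3.141, 0.0, 1.777]
contact_force: [-0.2, 0.6, 0.8]
grip_width: 24.4
finger_force: 0.0
```

Request:
jog_arm:
  dp:
    - [0,0,0]
    - [0,0,0]
    - [0,0,0]
  twist: [0,0,0]

```text
time: 4.42
tool_pos: [645.6, -8.5, 43.8]
tcp_rot: [3.141, 0.0, 1.777]
contact_force: [-0.1, 0.8, 1.3]
grip_width: 12.0
finger_force: 30.0
```

Request:
jog_arm:
  dp:
    - [0,0,-0.002]
    - [0,0,-0.002]
    - [0,0,-0.001]
    - [0,0,0]
  twist: [0,0,0,0]

```text
time: 4.92
tool_pos: [645.6, -8.5, 48.8]
tcp_rot: [3.141, 0.0, 1.777]
contact_force: [0.5, 0.5, -2.0]
grip_width: 11.6
finger_force: 30.0
```

Request:
jog_arm:
  dp:
    - [0,0,-0.001]
    - [0,0,0]
  twist: [0,0]

```text
time: 5.18
tool_pos: [645.6, -8.5, 49.8]
tcp_rot: [3.141, 0.0, 1.777]
contact_force: [-0.3, -0.6, -1.2]
grip_width: 12.0
finger_force: 30.0
```

Request:
jog_arm:
  dp:
    - [0,0,-0.001]
    - [0,0,0]
  twist: [0,0]

```text
time: 5.42
tool_pos: [645.7, -8.5, 50.8]
tcp_rot: [3.141, 0.0, 1.777]
contact_force: [-0.9, -0.2, -0.3]
grip_width: 11.7
finger_force: 30.0
```

Request:
jog_arm:
  dp:
    - [0,0,-0.001]
    - [0,0,0]
  twist: [0,0]

```text
time: 5.68
tool_pos: [645.7, -8.5, 51.9]
tcp_rot: [3.141, 0.0, 1.777]
contact_force: [-0.1, 0.7, -2.0]
grip_width: 11.7
finger_force: 30.0
```

Request:
jog_arm:
  dp:
    - [0,0,-0.001]
    - [0,0,0]
  twist: [0,0]

```text
time: 5.92
tool_pos: [645.6, -8.5, 52.8]
tcp_rot: [3.141, 0.0, 1.777]
contact_force: [0.1, 0.9, -0.6]
grip_width: 12.0
finger_force: 30.0
```

Request:
jog_arm:
  dp:
    - [0,0,-0.001]
    - [0,0,0]
  twist: [0,0]

```text
time: 6.18
tool_pos: [645.5, -8.5, 52.9]
tcp_rot: [-3.141, -0.0, 1.777]
contact_force: [3.2, -0.1, -10.2]
grip_width: 11.6
finger_force: 30.0
```

Request:
jog_arm:
  dp:
    - [0,0,-0.0]
    - [0,0,0.0025]
    - [0,0,0]
  twist: [0,0,0]

```text
time: 6.55
tool_pos: [645.6, -8.5, 51.8]
tcp_rot: [3.141, 0.0, 1.777]
contact_force: [0.2, 0.3, 0.6]
grip_width: 12.1
finger_force: 30.0
```

Request:
jog_arm:
  dp:
    - [0,-0.003,0]
    - [0,-0.003,0]
    - [0,-0.003,0]
  twist: [0,0,0]

```text
time: 6.92
tool_pos: [636.5, -10.4, 51.5]
tcp_rot: [3.141, 0.0, 1.777]
contact_force: [1.0, -0.2, -1.1]
grip_width: 11.9
finger_force: 30.0
```

Request:
jog_arm:
  dp:
    - [0,-0.005,0]
    - [0,-0.006,0]
  twist: [0,0]

```text
time: 7.18
tool_pos: [625.6, -12.7, 51.2]
tcp_rot: [-3.142, 0.0, 1.777]
contact_force: [0.2, -0.3, -1.2]
grip_width: 11.9
finger_force: 30.0
```

Request:
jog_arm:
  dp:
    - [0,-0.01,0]
    - [0,-0.01,0]
    - [0,-0.01,0]
  twist: [0,0,0]

```text
time: 7.55
tool_pos: [595.9, -18.9, 51.3]
tcp_rot: [3.142, 0.0, 1.777]
contact_force: [-0.1, -0.3, -0.4]
grip_width: 12.0
finger_force: 30.0
```

Request:
jog_arm:
  dp:
    - [0,-0.01,0]
    - [0,-0.01,0]
    - [0,-0.01,0]
  twist: [0,0,0]

```text
time: 7.92
tool_pos: [566.6, -25.0, 51.3]
tcp_rot: [3.141, 0.0, 1.777]
contact_force: [0.1, -0.4, -1.5]
grip_width: 11.9
finger_force: 30.0
```

Request:
jog_arm:
  dp:
    - [0,-0.01,0]
    - [0,-0.01,0]
    - [0,-0.01,0]
    - [0,-0.01,0]
  twist: [0,0,0,0]

```text
time: 8.43
tool_pos: [527.5, -33.2, 51.3]
tcp_rot: [3.141, 0.0, 1.777]
contact_force: [-0.5, -0.4, -1.2]
grip_width: 11.9
finger_force: 30.0
```

Request:
jog_arm:
  dp:
    - [0,-0.01,0]
    - [0,-0.012,0]
    - [0,-0.015,0]
    - [0,-0.015,0]
    - [0,-0.01,0]
    - [0,0,0]
  twist: [0,0,0,0,0,0]

```text
time: 9.18
tool_pos: [466.9, -45.8, 51.4]
tcp_rot: [-3.142, -0.0, 1.776]
contact_force: [0.4, -0.1, -1.1]
grip_width: 11.7
finger_force: 30.0
```

Request:
jog_arm:
  dp:
    - [0.015,-0.006,0]
    - [0.015,-0.006,0.01]
    - [0,0,0.012]
    - [0,0,0.01]
    - [0,0,0.005]
    - [0,0,0.002]
    - [0,0,0]
  twist: [0,0,0,0,0,0,0]

```text
time: 10.05
tool_pos: [449.8, -19.0, 12.2]
tcp_rot: [3.141, 0.0, 1.776]
contact_force: [0.5, -0.5, -0.3]
grip_width: 11.9
finger_force: 30.0
```

Request:
jog_arm:
  dp:
    - [0,0,0.001]
    - [0,0,0.001]
    - [0,0,0]
  twist: [0,0,0]

```text
time: 10.42
tool_pos: [449.6, -18.8, 10.3]
tcp_rot: [3.141, 0.0, 1.777]
contact_force: [-0.5, 0.3, -0.7]
grip_width: 12.3
finger_force: 30.0
```

Request:
jog_arm:
  dp:
    - [0,0,0.0005]
    - [0,0,0.0005]
    - [0,0,0]
  twist: [0,0,0]

```text
time: 10.8
tool_pos: [449.6, -18.8, 9.7]
tcp_rot: [3.141, 0.0, 1.777]
contact_force: [-2.1, -0.1, 6.0]
grip_width: 11.9
finger_force: 30.0
```

Request:
jog_arm:
  dp:
    - [0,0,0]
    - [0,0,0]
    - [0,0,0]
  twist: [0,0,0]
  jaw: 0.06

```text
time: 11.18
tool_pos: [449.6, -18.8, 9.2]
tcp_rot: [3.142, 0.0, 1.777]
contact_force: [0.8, -0.2, -0.7]
grip_width: 36.9
finger_force: 0.0
```

Request:
jog_arm:
  dp:
    - [0,0,-0.04]
    - [0,0,-0.05]
    - [0,0,-0.05]
    - [-0.02,0.05,0]
    - [-0.02,0.05,0]
    - [-0.02,0.05,0]
    - [-0.02,0.05,0]
    - [0,0,0]
  twist: [0,0,0,0,0,0,0,0]

```text
time: 12.18
tool_pos: [663.8, -57.0, 147.1]
tcp_rot: [-3.141, -0.0, 1.776]
contact_force: [0.2, 0.1, -0.7]
grip_width: 59.7
finger_force: 0.0
```

Run:
```python
from h import *
P,im=snap("wrist","w3.png"); np.save("pics/w3.npy",P,allow_pickle=True)
for l,z in (("gauge",22),("lid",5)):
    f=bot.masks_of("wrist",l)[:1]
    if not f: continue
    v,u=np.nonzero(f[0]["pixels"])
    p=np.array([onz("wrist",q,z,P)[:2] for q in zip(u[::2],v[::2])],np.float32)
    print(l,f[0]["confidence"],f[0]["bbox"],cv2.minAreaRect(p))
a=ortho(P,im,22,560,760,-90,80,3)
b=cv2.resize(im,(480,360)); o=np.zeros((510,800,3),np.uint8); 
a=cv2.resize(a,(400,340)); o[:340,:400]=a; o[:300,400:]=cv2.resize(im,(400,300))
cv2.imwrite("pics/e.png",o)
```

```text
gauge 0.57 [253.1, 122.6, 107.2, 18.0] ((647.1190795898438, -1.0482730865478516), (105.91350555419922, 10.390423774719238), 18.836820602416992)
lid 0.95 [93.2, 106.7, 104.9, 106.5] ((457.82232666015625, -16.721725463867188), (147.9961700439453, 110.4987564086914), 11.57596206665039)
```

View pics/e.png

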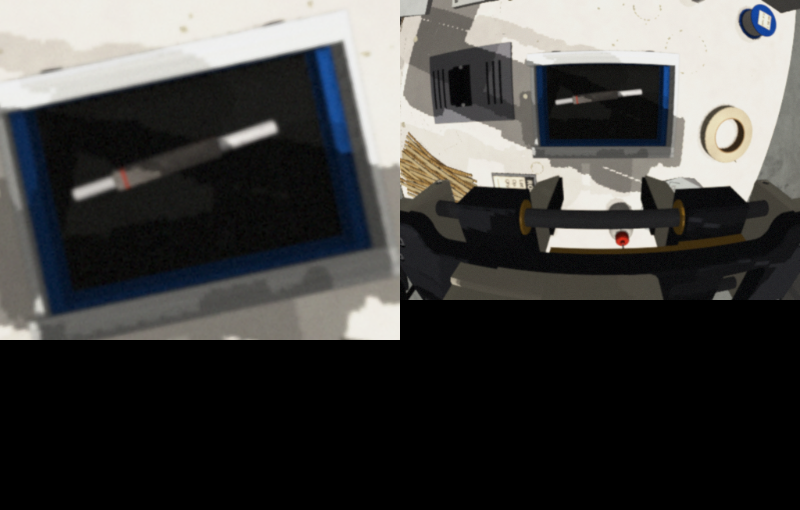

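Request:
jog_arm:
  dp:
    - [0.058,-0.007,0]
    - [0,0,0]
    - [0,0,0]
    - [0,0,0]
    - [0,0,0]
    - [0,0,0]
    - [0,0,0]
    - [0,0,0]
    - [0,0,0]
    - [0,0,0]
  twist: [0,10.4,10.4,10.4,10.4,10.4,10.4,10.4,10.2,0]
  jaw: 0.03

```text
time: 13.58
tool_pos: [642.0, -0.7, 150.1]
tcp_rot: [3.141, -0.0, 0.33]
contact_force: [-0.1, 1.1, -0.2]
grip_width: 30.1
finger_force: 0.0
```

Run:
```python
from h import *
o=bot.get_obs()
P,im=snap("wrist","w4.png"); np.save("pics/w4.npy",P,allow_pickle=True)
P3=np.load("pics/w3.npy",allow_pickle=True).item()
f=bot.masks_of("wrist","gauge")[:1]
if f:
    v,u=np.nonzero(f[0]["pixels"])
    p=np.array([onz("wrist",q,22,P)[:2] for q in zip(u,v)],np.float32)
    r=cv2.minAreaRect(p); print(f[0]["confidence"],f[0]["bbox"],r)
    q=proj("wrist",np.array([*r[0],22.]),P); q3=proj("wrist",np.array([647.1,-1.05,22]),P3)
    X=tri([ray("wrist",q,P),ray("wrist",q3,P3)]); print("tri",np.round(X,1))
    print("tcp",o["tool_pos"],o["tcp_rot"],o["joint_positions"])
    psi=o["tcp_rot"][2]; d=X[:2]-o["tool_pos"][:2]
    print("tool dx,dy",d@[np.cos(psi),np.sin(psi)],d@[np.sin(psi),-np.cos(psi)])
```

```text
0.62 [259.8, 174.1, 10.5, 101.7] ((647.5714111328125, -0.8861713409423828), (106.46011352539062, 11.128339767456055), 18.748146057128906)
tri [647.1  -1.1  20.1]
tcp [641.98637666  -0.67646664 150.07668969] [ 3.14142702e+00 -3.25782273e-04  3.29910941e-01] [-1.20338318e-01  6.18211904e-01  1.28332619e+00 -7.77547041e-06
  1.23968916e+00  1.12054962e+00]
tool dx,dy 4.6862520524389515 2.0945187208245724
```

Request:
jog_arm:
  dp:
    - [0.0025,0.002,0.04]
    - [0,0,0.04]
    - [0,0,0.03]
    - [0,0,0.01]
    - [0,0,0.007]
    - [0,0,0.003]
    - [0,0,0]
  twist: [0,0,0,0,0,0,0]

```text
time: 14.55
tool_pos: [646.5, -2.0, 20.1]
tcp_rot: [3.141, -0.001, 0.328]
contact_force: [-0.3, -0.1, -0.1]
grip_width: 30.0
finger_force: 0.0
```

Request:
jog_arm:
  dp:
    - [0,0,0.001]
    - [0,0,0]
  twist: [0,0]

```text
time: 14.8
tool_pos: [646.2, -2.0, 18.6]
tcp_rot: [3.141, -0.001, 0.328]
contact_force: [0.0, 0.1, 1.0]
grip_width: 30.5
finger_force: 0.0
```

Request:
jog_arm:
  dp:
    - [0,0,0]
    - [0,0,0]
    - [0,0,0]
    - [0,0,0]
  twist: [0,0,0,0]
  jaw: 0.0

```text
time: 15.3
tool_pos: [646.0, -1.9, 18.3]
tcp_rot: [3.142, -0.0, 0.328]
contact_force: [-0.1, -0.5, 0.6]
grip_width: 9.4
finger_force: 30.0
```

Request:
jog_arm:
  dp:
    - [0,0,0]
    - [0,0,0]
  twist: [0,0]

```text
time: 15.55
tool_pos: [646.0, -2.0, 18.3]
tcp_rot: [3.142, -0.0, 0.328]
contact_force: [0.9, -0.2, -0.2]
grip_width: 10.0
finger_force: 30.0
```

Request:
jog_arm:
  dp:
    - [0,0,-0.005]
    - [0,0,-0.015]
    - [0,0,-0.03]
    - [0,0,-0.04]
    - [0,0,-0.03]
    - [0,0,0]
  twist: [0,0,0,0,0,0]

```text
time: 16.3
tool_pos: [647.8, -2.1, 142.2]
tcp_rot: [3.138, -0.006, 0.328]
contact_force: [0.4, 0.0, -1.7]
grip_width: 10.2
finger_force: 30.0
```

Run:
```python
from h import *
Ps,Pd=bot.camera_params("scene"),bot.camera_params("side")
for a in [(301,352),(250,330)]:
  for b in [(154,79),(140,76)]:
    r=[ray("scene",a,Ps),ray("side",b,Pd)]; X=tri(r); print(np.round(X),[round(np.linalg.norm(np.cross(X-c,d))) for c,d in r])
o=bot.get_obs(); print(o["grip_width"],o["finger_force"],o["tool_pos"])
P,im=snap("side","s1.png")
P2,im2=snap("wrist")
g=np.zeros((400,800,3),np.uint8); g[:,:400]=cv2.resize(im[60:260,60:260],(400,400)); g[:300,400:]=cv2.resize(im2,(400,300))
cv2.imwrite("pics/f.png",g)
```

```text
[ 250. -371.  188.] [24, 24]
[ 250. -399.  202.] [3, 3]
[ 236. -350.  193.] [1, 1]
[ 235. -382.  208.] [20, 20]
10.174931253035503 29.999706745147705 [647.7702922   -2.13944478 142.18376763]
```

View pics/f.png

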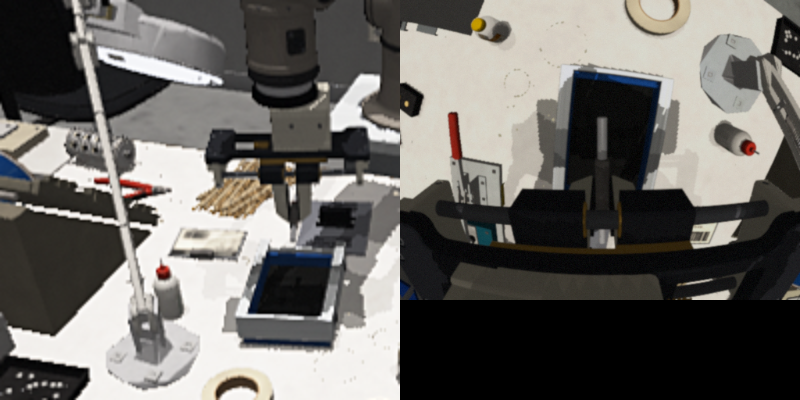

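Request:
jog_arm:
  dp:
    - [0,0,0]
    - [0,0,0]
    - [0,0,0]
    - [0,0,0]
    - [0,0,0]
    - [0,0,0]
    - [0,0,0]
    - [0,0,0]
  twist: [-10.4,-10.4,-10.4,-10.4,-10.4,-10.4,-10.4,-10.4]

```text
time: 17.4
tool_pos: [645.0, -1.9, 136.2]
tcp_rot: [-3.138, -0.001, 1.786]
contact_force: [-0.1, -0.1, -0.6]
grip_width: 9.8
finger_force: 30.0
```

Request:
jog_arm:
  dp:
    - [-0.02,-0.016,0]
    - [-0.04,-0.033,0]
    - [-0.04,-0.033,0]
    - [-0.04,-0.033,0]
    - [-0.02,-0.016,0]
    - [0,0,0]
    - [0,0,0]
  twist: [0,0,0,0,0,0,0]

```text
time: 18.27
tool_pos: [550.9, -184.9, 137.3]
tcp_rot: [-3.14, -0.001, 1.78]
contact_force: [0.3, -0.0, -1.5]
grip_width: 9.8
finger_force: 30.0
```

Run:
```python
from h import *
o=bot.get_obs()
P,im=snap("wrist","w5.png"); np.save("pics/w5.npy",P,allow_pickle=True)
for l,z in (("card",3),("gauge",o["tool_pos"][2]+3)):
    f=bot.masks_of("wrist",l)[:1]
    if not f: continue
    v,u=np.nonzero(f[0]["pixels"])
    p=np.array([onz("wrist",q,z,P)[:2] for q in zip(u,v)],np.float32)
    print(l,f[0]["confidence"],f[0]["bbox"],cv2.minAreaRect(p))
print("tcp",o["tool_pos"],o["tcp_rot"],o["grip_width"],o["joint_positions"])
a=ortho(P,im,3,470,640,-270,-100,3.5)
g=np.zeros((595,800,3),np.uint8); g[:,:595]=a; g[:154,595:]=cv2.resize(im,(205,154))
cv2.imwrite("pics/g.png",g)
```

```text
card 0.61 [263.6, 180.4, 78.9, 97.4] ((555.5489501953125, -187.51136779785156), (79.06278991699219, 103.92986297607422), 11.97022533416748)
gauge 0.82 [260.2, 230.3, 17.9, 162.6] ((550.8045043945312, -183.39051818847656), (10.000934600830078, 107.28178405761719), 12.667914390563965)
tcp [ 550.93428002 -184.88941702  137.27521815] [-3.14046372e+00 -1.46811180e-03  1.78031880e+00] 9.805836662955526 [-4.55884851e-01  5.25726171e-01  1.49011276e+00  5.06918073e-04
  1.12754825e+00 -6.65625972e-01]
```

View pics/g.png

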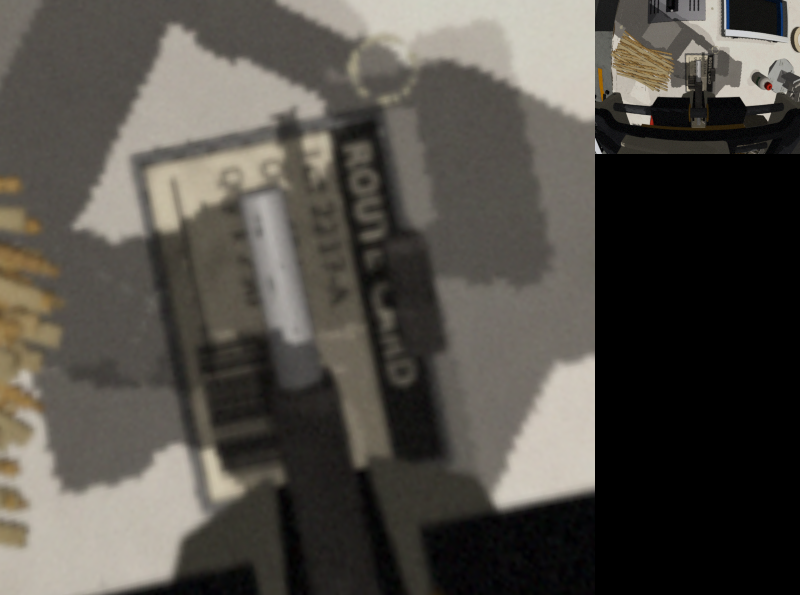

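Request:
jog_arm:
  dp:
    - [-0.0045,0,0.03]
    - [0,0,0.04]
    - [0,0,0.035]
    - [0,0,0.015]
    - [0,0,0.005]
    - [0,0,0]
    - [0,0,0]
  twist: [0,0,0,0,0,0,0]

```text
time: 19.3
tool_pos: [552.9, -190.4, 14.5]
tcp_rot: [3.14, 0.001, 1.78]
contact_force: [-0.1, -0.7, -0.6]
grip_width: 10.1
finger_force: 30.0
```

Request:
jog_arm:
  dp:
    - [0,0,0.004]
    - [0,0,0.002]
    - [0,0,0.001]
    - [0,0,0]
  twist: [0,0,0,0]

```text
time: 19.8
tool_pos: [552.0, -190.1, 6.1]
tcp_rot: [-3.142, -0.0, 1.78]
contact_force: [-1.0, 0.3, -0.5]
grip_width: 10.0
finger_force: 30.0
```

Request:
jog_arm:
  dp:
    - [0,0,0.001]
    - [0,0,0]
  twist: [0,0]

```text
time: 20.05
tool_pos: [552.1, -190.1, 5.3]
tcp_rot: [3.141, 0.0, 1.78]
contact_force: [0.4, 0.0, -1.5]
grip_width: 9.9
finger_force: 30.0
```

Request:
jog_arm:
  dp:
    - [0,0,0.0005]
    - [0,0,0]
  twist: [0,0]

```text
time: 20.3
tool_pos: [552.1, -190.1, 5.2]
tcp_rot: [3.141, 0.0, 1.78]
contact_force: [-2.4, 0.3, 4.8]
grip_width: 9.8
finger_force: 30.0
```

Contact with the card. Release with a small opening, then rise.

Request:
jog_arm:
  dp:
    - [0,0,0]
    - [0,0,0]
    - [0,0,0]
  twist: [0,0,0]
  jaw: 0.015

```text
time: 20.68
tool_pos: [552.0, -190.1, 4.5]
tcp_rot: [-3.142, -0.0, 1.78]
contact_force: [-0.6, -0.4, 0.5]
grip_width: 15.0
finger_force: 0.0
```

Request:
jog_arm:
  dp:
    - [0,0,-0.005]
    - [0,0,-0.015]
    - [0,0,-0.04]
    - [0,0,-0.05]
    - [0,0,-0.04]
    - [0,0,0]
    - [0,0,0]
  twist: [0,0,0,0,0,0,0]

```text
time: 21.55
tool_pos: [551.7, -189.9, 154.8]
tcp_rot: [-3.142, -0.0, 1.78]
contact_force: [-0.5, -0.1, -0.5]
grip_width: 15.4
finger_force: 0.0
```

Run:
```python
from h import *
o=bot.get_obs()
P,im=snap("wrist","w6.png")
R={}
for l,z in (("card",3),("gauge",8),("lid",5)):
    f=bot.masks_of("wrist",l)[:1]
    if not f: continue
    v,u=np.nonzero(f[0]["pixels"])
    p=np.array([onz("wrist",q,z,P)[:2] for q in zip(u,v)],np.float32)
    print(l,round(f[0]["confidence"],2),cv2.minAreaRect(p))
a=ortho(P,im,3,470,640,-270,-100,3)
g=np.zeros((510,800,3),np.uint8); g[:,:510]=a; g[:218,510:]=cv2.resize(im,(290,218))
s=snap("side")[1]; g[218:508,510:]=cv2.resize(s[100:260,80:240],(290,290))
cv2.imwrite("pics/k.png",g); print(o["time"],o["tool_pos"])
```

```text
card 0.98 ((555.7938842773438, -188.0726776123047), (78.5572280883789, 105.95240020751953), 11.261459350585938)
gauge 0.63 ((551.562744140625, -188.61929321289062), (9.829513549804688, 105.36408996582031), 12.289162635803223)
lid 0.65 ((461.3055419921875, -38.15829849243164), (145.6092071533203, 64.9483413696289), 11.857664108276367)
21.55 [ 551.67822813 -189.94499268  154.81672595]
```

View pics/k.png

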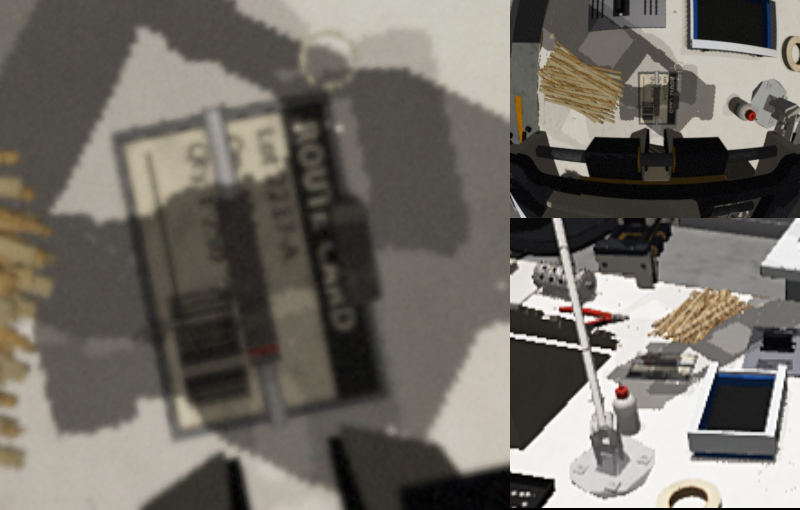

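The last picture shows the gauge on the card. It lies along the card's length at columns 205–285 of the left panel, slightly to the card's -x side and clear of the clip at (355, 250). The lid is flat, the bottle is upright, and the gripper touches nothing.

```bash
python3 -c "
from plant import bot
print(bot.close_job())"
```

```text
the job is handed in; nothing more can be done
None
```

The job is handed in: the lid lies flat on the worktop with its pull bar up, and the pin gauge lies lengthwise on the lot card, about 3 mm to the -x side of its middle and clear of the clip; it took about 22 s, the highest force I read was about 11 N, and the bottle, box and tray were never touched.

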